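# Work a batten in behind the jig post

## Task

Push the loose wooden batten across the bench into the assembly jig: point one end in behind the steel post first while the other end is still out in front, then swing that other end in past the end stop, and leave the batten lying between the two stops, flat against the fence along its whole length. Do not lift, tip or carry the batten, keep it flat on the bench all the time, and leave the other things on the bench where they are.

Things in the scene. Friction and masses are not known exactly. Their poses are not given: they have to be found in the camera images.
- batten: Loose straight wooden batten, mid-brown,, 260 mm long (its y axis), 32 mm wide (x), 28 mm high (z), 0.1 to 0.25 kg, lying flat on the bench; slides when pushed. Origin: centre of its underside. At the start it lies in front of the jig (robot's side), to the right of the post, within 20 degrees of parallel to the fence, its +y end to the left, near the post.
- batten_left_end (a point): Centre of the batten's +y (left) end face, 14 mm above its underside.
- batten_right_end (a point): Centre of the batten's -y (right) end face, 14 mm above its underside.
- jig: Dark wooden jig fixed to the bench: a straight fence with a stop block at each end, 40 mm high, forming a bay open towards the robot, its floor the bench. Origin: at bench level, middle of the fence's inner face (the one towards the robot). x points away from the robot, square to the fence; y runs left along the fence. The fence spans x 0 to +30 mm, y -175 to +175 mm.
- left_stop (a point): Bench-level inner front corner of the left stop, at x -40, y +145 mm in the jig's frame. The stop is 30 mm thick (y +145 to +175) and reaches 40 mm out from the fence towards the robot (x -40 to 0).
- right_stop (a point): Bench-level inner front corner of the right stop, at x -40, y -145 mm in the jig's frame. Same block as the left (y -175 to -145), so the bay is 290 mm long between the stops.
- bay_home (a point): Where the batten's origin lies when it is home against the fence, mid-bay: x -16, y 0 mm in the jig's frame, bench level.
- post: Upright round steel post fixed to the bench, 25 mm diameter, 60 mm high, in front of the bay's left part. Origin: centre of its foot, 78.5 mm in front of the fence face (a 66 mm gap between post and fence), 60 to 80 mm right of the left stop's inner face. A batten parallel to the fence cannot pass both behind the post and in front of the right stop; it must go in angled 10 to 24 degrees.
- glue: Bystander, leave alone: closed white glue bottle, 68 mm diameter, 190 mm tall, at the left side of the bench. Origin: centre of its underside.
- tub: Bystander, leave alone: open white bowl-shaped tub, 90 mm across, 60 mm high, left of the jig towards the robot. Origin: centre of its underside.
- hammer: Bystander, leave alone: hammer lying flat, at the right. Origin: a point on its handle axis.
- wheels: Bystander, leave alone: stub of dark turned wood, 44 mm diameter, 30 mm high, at the left towards the robot. Origin: centre of its underside.
- offcut: Bystander, leave alone: offcut block 45 x 90 x 28 mm, beyond the fence (much shorter than the batten). Origin: centre of its underside.
- pencil: Bystander, leave alone: flat carpenter's pencil, 160 x 12 x 8 mm, at the right. Origin: centre of its underside.
- tape: Bystander, leave alone: cardboard-coloured roll lying flat, 100 mm diameter, 24 mm high, beyond the fence. Origin: centre of its underside.
There are look-alikes about, which are no part of the job. Of the things that look like the post, take the one that is farthest from the robot's base at the start.

How it is judged (in metres and radians):
On the way:
1. one end of the batten is in the gap between post and fence, past the post's centre, while the other end is still more than 50 mm out from the fence (((y of batten_left_end in the frame of post above 0 m and x of batten_left_end in the frame of jig above -0.066 m and y of batten_left_end in the frame of jig below 0.145 m and x of batten_right_end in the frame of jig below -0.05 m) or (y of batten_right_end in the frame of post above 0 m and x of batten_right_end in the frame of jig above -0.066 m and y of batten_right_end in the frame of jig below 0.145 m and x of batten_left_end in the frame of jig below -0.05 m))), for 0.2 s.
At the end, for the whole second after the job is handed in: The batten lies flat on the bench between the two stops with its long side against the fence (centre within 5 mm of touching, within 0.04 rad of parallel), at rest (x of batten in the frame of jig between -0.021 and 0 m and y of batten in the frame of jig between -0.02 and 0.02 m and angle between the y axis of batten and the y axis of jig, either way round below 0.04 rad and height (world z) of batten below 0.005 m and angle between batten's own z axis and vertical below 0.05 rad and linear speed of batten below 0.01 m/s).
It fails at once if the batten is lifted off the bench (over 12 mm) or tipped (over 0.2 rad) (height (world z) of batten above 0.012 m or angle between batten's own z axis and vertical above 0.2 rad).
It fails at once if another thing on the bench is pushed more than 30 mm out of place (distance of any of glue, tub, hammer, wheels, offcut, pencil, tape from where it was at the start of the episode above 0.03 m).
It also fails if it takes over 54 s, if anything falls off the work surface, if the arm or the gripper's body presses on something with over 40 N, if the wrist force passes 120 N, or if a joint passes its speed limit or range.

## Robot

A 6-joint arm with a two-finger parallel gripper is mounted at the origin on the work surface. World frame = base frame: x ahead of the robot, y to its left, z up, the work surface at z = 0. Lengths are in mm, angles in rad, forces in N, time in s.
With the tool pointing down it reaches from about 375 to 925 mm from the base axis. Payload 5.7 kg.
Tool frame: the origin (TCP) lies on the mounting face of the last link; the fingertips stand 173 mm ahead of it and the grasp point (between the pads) lies 155 mm ahead of it; z points along the fingers, y is the direction in which the jaws open and shut (so a half turn about z gives the same grasp; the last joint's range is limited). The gripper opens to 85 mm and grips with 20 to 120 N. Pads are 22 mm wide; open, the fingers measure 114 mm over their backs; the gripper's body (76 mm by 85 mm) begins 54 mm behind the grasp point. The pads swing forward as they close: fully open they stand 13 mm farther back than shut.
Start: joints at [-1.231, 0.359, 1.51, -0, 1.272, -0.115], TCP at [263.557, -539.002, 404.667] pointing down, gripper open.
Joint ranges: [-2.97, 2.97], [-1.01, 2.36], [0.21, 2.38], [-0.96, 4.11], [0.2, 2.71], [-2.98, 2.98]. Speed limits (rad/s): [2.39, 2.39, 3.14, 3.14, 3.14, 3.14].

## Interface

Orientations are given as a rotation vector (axis times angle).
In Python, from bench import bot gives the robot as it stands.
- The arm moves only by the shell command python3 -m inch 'ROWS' [FORCE]. ROWS is text: rows parted by semicolons, each of 7 numbers parted by spaces: the opening, from 0 (shut) to 1 (fully open), then the shift along the tool's x, y, z in m, then the turn, a rotation vector about the tool's x, y, z in degrees. A call has 1 to 12 rows; each row shifts and turns the commanded pose from where the row before left it, along the tool's axes as they then stand; what a row does not reach is not made up. A row lasts 1/12 s, in which the tool goes at most 41.7 mm and 7.16 degrees, less where a joint would pass 70% of its speed; a pose out of reach is approached as far as the arm can. A call with a gripper value outside its range is refused whole. The fingers move at their own pace and stop on an object; FORCE is the grip in N (left out, the last holds). Time passes only in rows, so rows that do not move let the fingers close. It gives the time, the measured TCP pose, the force and the opening at its end, in the units of the state.
- bot.get_state(): the state, without advancing time (a new reading comes with each control period).
- bot.read_camera(name): name is "side" or "top" or "wrist"; returns (picture, depth): 420x560x3 uint8, blue, green, red; 420x560 float32, mm along the optical axis (not along the pixel's ray), 0 where there is no reading.
- bot.get_calibration(name): a dict with "intrinsics" (3x3 intrinsics, pixels), "rvec" (rotation vector, rad) and "tvec" (3), from world to camera coordinates, as OpenCV has them. Camera axes: x right, y down, z forward; pixel columns grow to the right and rows downward; lengths in mm; the calibration is good to about 2 mm. A picture is of the moment at which its call begins: read the wrist's pose just before it. get_calibration takes no time and is no camera call; for the wrist camera it gives the pose at the moment of the call.
- bot.sign_off(): hands the job in, once; it reports no verdict.
The state is a dict: "time": time; "q": joint angles; "qd": joint speeds; "tau": joint torques, N m; "ee_pos": TCP position; "tool_rot": TCP orientation; "contact_force": force on the tool from outside, world axes, zero at the start; "ft_torque": the same for the moment, N m; "grip_width": finger opening in mm.
Only numpy, scipy, OpenCV 4.12 (cv2) and the standard library are available. Lean on these libraries where they do the work, as an engineer would, in place of code of your own. Each camera call takes 0.05 s, during which the arm holds its last target.

## Working session

There is one attempt and no reset: what is moved stays moved. The work goes in short steps, Python scripts to look and compute and a shell command to move; the robot and the scene stay as the last step left them, time stands still between calls to the robot, and variables do not carry over. Pictures are saved under pics/ and viewed, and the job is handed in when it is done.

```bash
ls; mkdir -p pics; cat > h.py <<'E'
import numpy as np, cv2
from bench import bot
def cal(n):
    c=bot.get_calibration(n); R=cv2.Rodrigues(np.array(c["rvec"],float))[0]
    return np.array(c["intrinsics"],float),R,np.array(c["tvec"],float).ravel()
def pix2plane(n,uv,z,C=None):
    K,R,t=C or cal(n); uv=np.atleast_2d(np.array(uv,float))
    d=(R.T@np.linalg.inv(K)@np.c_[uv,np.ones(len(uv))].T).T; o=-R.T@t
    s=(z-o[2])/d[:,2]; return (o+d*s[:,None])[:,:2]
def proj(n,P,C=None):
    K,R,t=C or cal(n); p=K@(R@np.atleast_2d(P).T+t[:,None]); return (p[:2]/p[2]).T
E
python3 - <<'E'
from h import *
s=bot.get_state(); print({k:np.round(v,3) for k,v in s.items()})
for n in ["top","side"]:
    im,d=bot.read_camera(n); cv2.imwrite(f"pics/{n}0.png",im); np.save(f"{n}0d.npy",d)
    K,R,t=cal(n); print(n,-R.T@t,R[2])
E
```

```text
pics
{'time': np.float64(0.0), 'q': array([-1.231,  0.359,  1.511, -0.   ,  1.273, -0.115]), 'qd': array([-0.001, -0.001,  0.   ,  0.   ,  0.001,  0.001]), 'tau': array([-0.0000e+00, -5.2761e+01, -2.7861e+01, -0.0000e+00,  1.3000e-02,
       -0.0000e+00]), 'ee_pos': array([ 263.437, -538.654,  403.846]), 'tool_rot': array([-3.059, -0.708,  0.   ]), 'contact_force': array([-1.295, -0.187, -0.644]), 'ft_torque': array([-0.   ,  0.036, -0.016]), 'grip_width': np.float64(85.5)}
top [ 431.11946975  -10.70915866 1253.14038831] [ 9.62199057e-02  9.87789163e-04 -9.95359610e-01]
side [-89.69920945 810.30095483 710.02730493] [ 0.51869044 -0.66879359 -0.53261183]
```

View pics/top0.png

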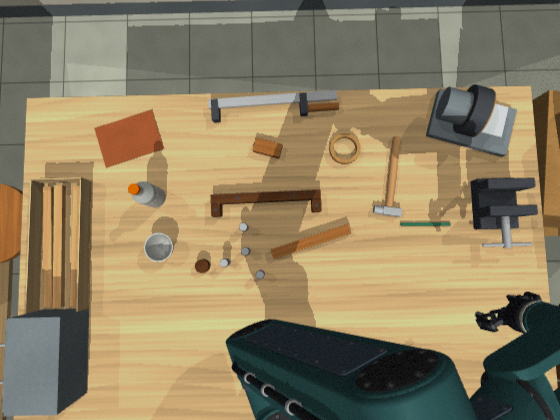

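View pics/side0.png

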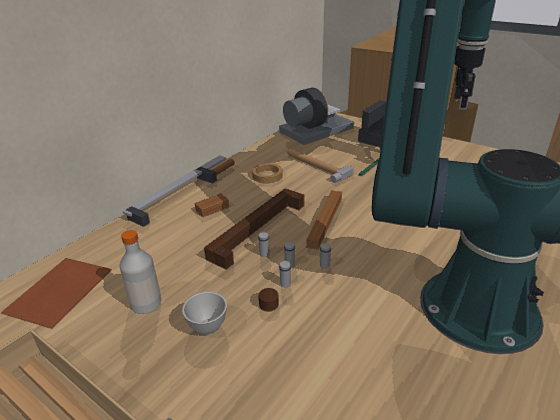

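The top view shows four grey posts at px (243,227), (245,252), (224,263) and (260,274). The one at (243,227), nearest the jig, is farthest from the base and so should be the post. The batten is at (311,240) and the jig at (266,200). I'll check this in an enlarged crop.

```bash
python3 - <<'E'
from h import *
im=cv2.imread("pics/top0.png"); c=im[175:295,195:365]; cv2.imwrite("pics/crop0.png",cv2.resize(c,None,fx=4.7,fy=4.7,interpolation=cv2.INTER_CUBIC))
hsv=cv2.cvtColor(im,cv2.COLOR_BGR2HSV)
for p in [(311,240),(266,200),(270,205),(243,227),(290,275),(202,266),(266,147),(243,235)]: print(p,hsv[p[1],p[0]])
for p in [(243,227),(245,252),(224,263),(260,274)]: 
    w=pix2plane("top",p,60)[0]; print(p,w,np.hypot(*w))
E
```

```text
(311, 240) [ 14 179 170]
(266, 200) [ 13 173  62]
(270, 205) [ 19 110 128]
(243, 227) [102   7 188]
(290, 275) [ 18 107 169]
(202, 266) [ 13 167  93]
(266, 147) [ 14 173 155]
(243, 235) [ 18 114 136]
(243, 227) [493.4739584 116.7476758] 507.0962112089049
(245, 252) [416.47022139 111.7196321 ] 431.1945286112701
(224, 263) [384.53430065 176.61324904] 423.1534805649629
(260, 274) [348.50618559  66.87409757] 354.86434917942427
```

View pics/crop0.png

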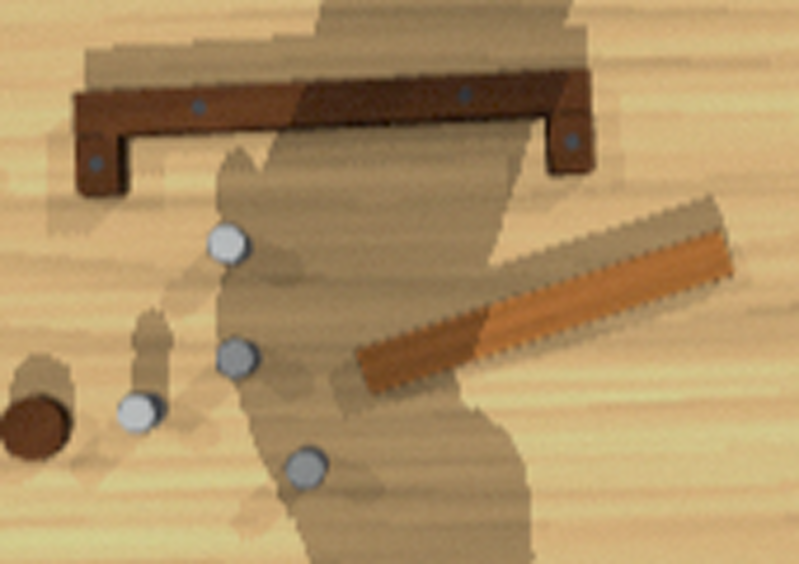

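In the crop the post is at about (229,243), directly in front of the bay's left part, which confirms it. The batten's left end is at about (370,370) and its right end at about (725,250), so it is angled the wrong way and must be turned. Next I measure.

```bash
cat > meas.py <<'E'
from h import *
def batten(im):
    hsv=cv2.cvtColor(im,cv2.COLOR_BGR2HSV)
    m=cv2.inRange(hsv,(8,150,95),(18,255,255)); m2=np.zeros_like(m); m2[195:300,205:420]=255; m&=m2
    m=cv2.morphologyEx(m,cv2.MORPH_OPEN,np.ones((3,3)))
    cs=cv2.findContours(m,cv2.RETR_EXTERNAL,cv2.CHAIN_APPROX_NONE)[0]
    c=max(cs,key=cv2.contourArea)
    w=pix2plane("top",c[:,0,:],28)
    return w,c,m
def rect(w):
    (c,s,a)=cv2.minAreaRect(w.astype(np.float32)); b=cv2.boxPoints((c,s,a))
    e=[b[1]-b[0],b[2]-b[1]]; e=max(e,key=np.linalg.norm); e=e/np.linalg.norm(e); e=e*np.sign(e[1])
    return np.array(c),sorted(s),e
E
python3 - <<'E'
from meas import *
im=cv2.imread("pics/top0.png"); hsv=cv2.cvtColor(im,cv2.COLOR_BGR2HSV)
w,c,m=batten(im); ctr,s,e=rect(w); print("bat",ctr,s,e,np.degrees(np.arctan2(-e[0],e[1])),"L",ctr+130*e,"R",ctr-130*e)
j=cv2.inRange(hsv,(5,120,20),(18,255,100)); mm=np.zeros_like(j); mm[183:225,200:330]=255; j&=mm
j=cv2.morphologyEx(j,cv2.MORPH_CLOSE,np.ones((3,3)))
cv2.imwrite("pics/mask.png",np.hstack([m[170:300,190:430],j[170:300,190:430]]))
cs=cv2.findContours(j,cv2.RETR_EXTERNAL,cv2.CHAIN_APPROX_NONE)[0];c=max(cs,key=cv2.contourArea)
w=pix2plane("top",c[:,0,:],40); ctr,s,e=rect(w); print("jig",ctr,s,e)
x0=c[:,0,0].min();x1=c[:,0,0].max();print(x0,x1)
top=np.array([(x,c[c[:,0,0]==x][:,0,1].min()-.5) for x in range(x0+4,x1-3)])
wt=pix2plane("top",top,40); p=np.polyfit(wt[:,1],wt[:,0],1); print("back edge x=",p, "res",np.std(wt[:,0]-np.polyval(p,wt[:,1])))
ye=w[:,1].min(),w[:,1].max(); print("yends",ye)
ey=np.array([p[0],1])/np.hypot(p[0],1); ex=np.array([ey[1],-ey[0]]); ym=np.mean(ye); 
O=np.array([np.polyval(p,ym),ym])-30*ex; print("jig origin",O,"ey",ey,"ang",np.degrees(np.arctan2(-ey[0],ey[1])))
for u in [(243.2,226.7),(245.2,251.2),(224.2,262.5),(260.2,274.5)]:
    q=pix2plane("top",u,60)[0]; print(u,q,"in jig",ex@(q-O),ey@(q-O))
E
```

```text
bat [445.96871948 -93.01826477] [30.422210693359375, 257.5252990722656] [-0.28679273  0.9579927 ] 16.666039 L [408.68566513  31.52078247] R [ 483.25177383 -217.55731201]
jig [569.73266602  46.59004211] [70.10426330566406, 345.66314697265625] [-0.02529247  0.99968004]
211 320
back edge x= [-2.43191824e-02  6.05799674e+02] res 0.9359706174695515
yends (np.float64(-126.11057865693118), np.float64(219.1569706301863))
jig origin [574.67713505  45.79383616] ey [-0.02431199  0.99970442] ang 1.3931119164991097
(243.2, 226.7) [494.38665441 116.1154735 ] in jig -78.55708912881373 72.25287334620157
(245.2, 251.2) [418.89955574 111.06788906] in jig -154.1445921527057 69.04202277608383
(224.2, 262.5) [386.03912353 175.98489288] in jig -185.41704965770305 134.73874104621316
(260.2, 274.5) [346.98082189  66.29129394] in jig -227.130676565382 26.027150566790517
```

View pics/mask.png

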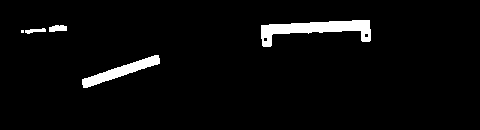

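Measurement summary, in the jig frame:
- **Post:** (-78.6, 72). This matches the stated -78.5, which also supports the choice of post.
- **Batten ends:** L is about (-166,-10) and R about (-98,-261).

Plan: straddle the left end with open fingers and push it inwards with the front finger, then push the right end face along the batten's axis, and finally swing the right end in.

```bash
python3 -m inch '0.7 .0236 -.0265 0 0 0 0;0.7 .0236 -.0265 0 0 0 0;0.7 .0236 -.0265 0 0 0 0;0.7 .0236 -.0265 0 0 0 0;0.7 .0236 -.0265 0 0 0 0;0.7 .0236 -.0265 0 0 0 0;0.7 .0236 -.0265 0 0 0 0;0.7 .0236 -.0265 0 0 0 0;0.7 .0236 -.0265 0 0 0 0;0.7 .0236 -.0265 0 0 0 0;0.7 .0236 -.0265 0 0 0 0;0.7 .0236 -.0265 0 0 0 0' 20
python3 -m inch '0.7 .0236 -.0265 0 0 0 0;0.7 .0236 -.0265 0 0 0 0;0.7 .0236 -.0265 0 0 0 0;0.7 .0236 -.0265 0 0 0 0;0.7 0 0 0 0 0 -7.1;0.7 0 0 .02 0 0 -7.1;0.7 0 0 .02 0 0 -7.1;0.7 0 0 .02 0 0 -7.1;0.7 0 0 .02 0 0 -7.1;0.7 0 0 .02 0 0 -7.1;0.7 0 0 .02 0 0 -7.1;0.7 0 0 .02 0 0 -7.1'
cat >> h.py <<'E'
O=np.array([574.7,45.8]); EY=np.array([-.0243,.9997]); EX=np.array([.9997,.0243])
def j2w(p): return O+p[0]*EX+p[1]*EY
def w2j(p): p=np.asarray(p)-O; return np.array([p@EX,p@EY])
def pose():
    s=bot.get_state(); R=cv2.Rodrigues(np.array(s["tool_rot"],float))[0]; return np.array(s["ee_pos"]),R,s
def go(xy,z=None,yaw=None):
    p,R,s=pose(); yw=np.degrees(np.arctan2(R[1,0],R[0,0]))
    d=np.array([xy[0]-p[0],xy[1]-p[1],0 if z is None else z-p[2]])
    print("pos",p.round(1),"jig",w2j(p[:2]).round(1),"xyaw",round(yw,1),"grip",s["grip_width"],"t",s["time"],"F",np.round(s["contact_force"],1))
    print("tool shift mm",(R.T@d).round(1),"tool z",R[:,2].round(3),"turn z",None if yaw is None else round(-(yaw-yw),1))
E
python3 -c "
from h import *
go((416.1,7.9),178,90)"
```

```text
time: 1.1
ee_pos: [378.1, -127.2, 404.6]
tool_rot: [-3.061, -0.708, 0.0]
contact_force: [1.1, -0.1, 0.2]
grip_width: 59.9
time: 2.1
ee_pos: [416.3, 7.9, 263.8]
tool_rot: [-2.349, -2.086, -0.0]
contact_force: [0.7, 0.3, 0.3]
grip_width: 59.8
pos [416.3   7.9 263.8] jig [-159.2  -34.1] xyaw 83.2 grip 59.7828738948453 t 2.1 F [0.7 0.3 0.3]
tool shift mm [ 0.  -0.2 85.8] tool z [-0.  0. -1.] turn z -6.8
```

```bash
python3 -m inch '0.7 0 0 .02 0 0 -6.8;0.7 0 0 .02 0 0 0;0.7 0 0 0 0 0 0'
python3 - <<'E'
from h import *
a,_=bot.read_camera("side");b,_=bot.read_camera("wrist"); cv2.imwrite("pics/s1.png",cv2.resize(np.hstack([a,b]),(800,300)))
cv2.imwrite("pics/s1c.png",cv2.resize(a[150:350,180:430],None,fx=3,fy=3))
E
```

```text
time: 2.35
ee_pos: [415.1, 8.0, 222.1]
tool_rot: [-2.225, -2.211, 0.005]
contact_force: [-0.4, 0.3, 0.3]
grip_width: 59.4
```

View pics/s1.png

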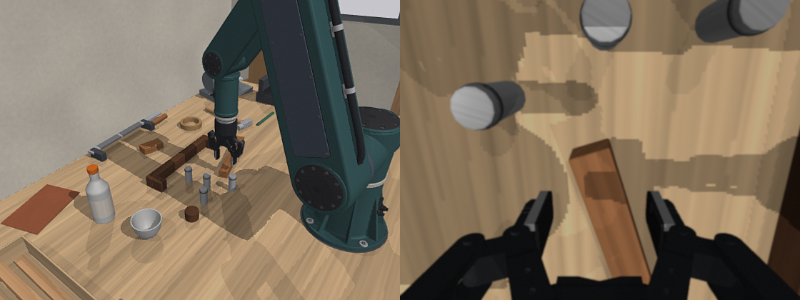

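View pics/s1c.png

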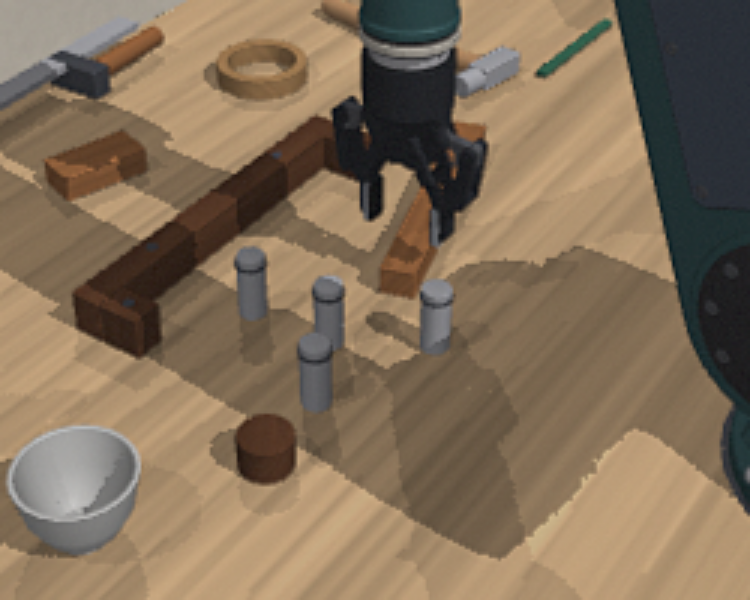

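The side and wrist views show the fingers either side of the batten near its left end (wrist view, around px (605,200)), clear of the posts. Next I lower and push.

```bash
python3 -m inch '0.7 0 0 .022 0 0 0;0.7 0 0 .022 0 0 0;0.7 0 0 0 0 0 0;0.7 0 .012 0 0 0 0;0.7 0 .012 0 0 0 0;0.7 0 .012 0 0 0 0;0.7 0 .012 0 0 0 0;0.7 0 .012 0 0 0 0;0.7 0 .012 0 0 0 0;0.7 0 .012 0 0 0 0;0.7 0 .012 0 0 0 0'
python3 -c "
from h import *
a,_=bot.read_camera('top'); cv2.imwrite('pics/t2.png',cv2.resize(a[150:300,190:390],None,fx=4,fy=4))
go((0,0))"
```

```text
time: 3.37
ee_pos: [513.4, 7.3, 182.9]
tool_rot: [2.228, 2.214, 0.001]
contact_force: [-0.3, -0.6, -0.5]
grip_width: 59.5
pos [516.3   7.  183.2] jig [-59.3 -37.4] xyaw 89.6 grip 59.95943073081907 t 3.4167 F [ 3. -0.  0.]
tool shift mm [ -10.3 -516.2   -3. ] tool z [ 0.006 -0.001 -1.   ] turn z None
```

View pics/t2.png

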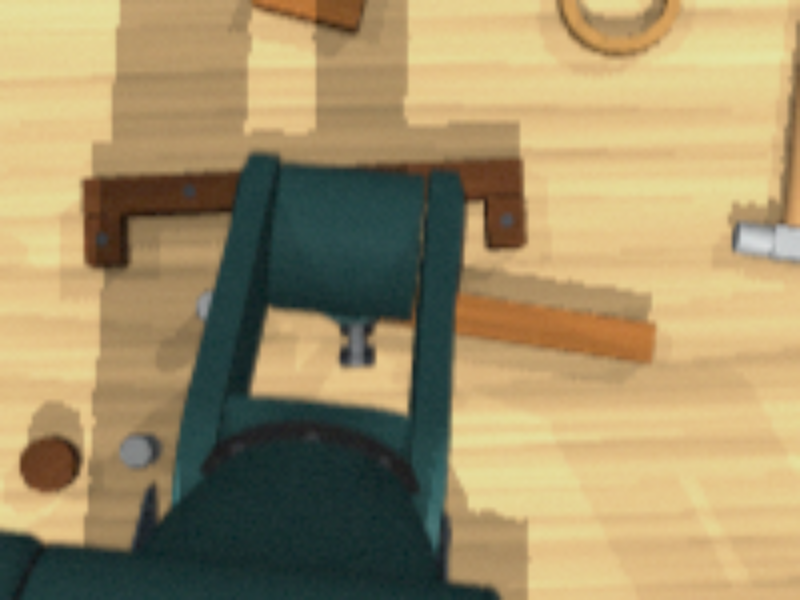

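The batten has turned the right way: its right end is at crop (655,343) and it slopes about 9°. I'll measure the visible part.

```bash
cat >> meas.py <<'E'
def bat2(im,win):
    x0,y0,x1,y1=win
    hsv=cv2.cvtColor(im,cv2.COLOR_BGR2HSV); m=cv2.inRange(hsv,(8,150,95),(18,255,255)); k=np.zeros_like(m);k[y0:y1,x0:x1]=255;m&=k
    c=max(cv2.findContours(m,cv2.RETR_EXTERNAL,cv2.CHAIN_APPROX_NONE)[0],key=cv2.contourArea)[:,0,:].astype(float)
    # camera axis is tilted: shrink by half pixel is ignored; edges from columns
    cols=np.arange(int(c[:,0].min())+4,int(c[:,0].max())-4)
    mid=np.array([(x,(np.nonzero(m[:,x])[0].min()+np.nonzero(m[:,x])[0].max())/2) for x in cols if m[:,x].any()])
    w=pix2plane("top",mid,28); p=np.polyfit(w[:,1],w[:,0],1); e=np.array([p[0],1])/np.hypot(p[0],1)
    wc=pix2plane("top",c,28); s=(wc-[p[1],0])@e
    lo,hi=np.percentile(s,[1,99]); lo-=1;hi+=1
    return np.array([p[1],0])+lo*e,np.array([p[1],0])+hi*e,e
def rep(im,win,end="R"):
    a,b,e=bat2(im,win); ej=np.array([e@EX,e@EY])
    th=np.degrees(np.arctan2(ej[0],ej[1])); 
    if end=="R": R=w2j(a); L=R+260*ej
    else: L=w2j(b); R=L-260*ej
    print("theta",th.round(1),"L",L.round(1),"R",R.round(1),"len seen",np.linalg.norm(b-a).round(1)); return L,R,ej
E
python3 -c "
from meas import *
a,_=bot.read_camera('top')
rep(a,(306,215,365,250))
rep(cv2.imread('pics/top0.png'),(265,215,360,265))
go((0,0))"
```

```text
theta 13.2 L [-63.6 -16.4] R [-122.7 -269.5] len seen 152.8
theta -15.5 L [-167.  -10.] R [ -97.4 -260.5] len seen 259.3
pos [515.2   7.  183. ] jig [-60.4 -37.3] xyaw 89.6 grip 59.93603062841953 t 3.4667 F [-0.6  0.1  0.1]
tool shift mm [ -10.2 -515.1   -2.7] tool z [ 0.005 -0.001 -1.   ] turn z None
```

```bash
python3 -c "
from meas import *
a,_=bot.read_camera('top'); cv2.imwrite('pics/t3.png',a)
hsv=cv2.cvtColor(a,cv2.COLOR_BGR2HSV); m=cv2.inRange(hsv,(8,150,95),(18,255,255))
for x in range(304,358,2):
  r=np.nonzero(m[215:250,x])[0]+215; print(x,r.min() if len(r) else 0,r.max() if len(r) else 0,end=' | ')
"
```

```text
304 222 231 | 306 223 232 | 308 223 232 | 310 224 233 | 312 224 233 | 314 224 233 | 316 225 234 | 318 225 234 | 320 225 234 | 322 226 235 | 324 226 235 | 326 226 235 | 328 227 236 | 330 227 236 | 332 228 237 | 334 228 237 | 336 229 237 | 338 229 238 | 340 229 238 | 342 229 238 | 344 230 239 | 346 230 239 | 348 230 240 | 350 231 240 | 352 232 238 | 354 0 0 | 356 0 0 |
```

```bash
python3 -m inch '0.7 0 .0035 0 0 0 0;0.7 0 .0035 0 0 0 0;0.7 0 0 0 0 0 0;0.7 0 0 0 0 0 0'
python3 -c "
from meas import *
a,_=bot.read_camera('top')
rep(a,(306,215,365,250))
go((0,0))"
```

```text
time: 3.85
ee_pos: [519.3, 7.2, 180.9]
tool_rot: [-2.228, -2.215, 0.0]
contact_force: [-0.3, 0.3, -0.6]
grip_width: 59.6
theta 14.0 L [-60.6 -17.2] R [-123.7 -269.4] len seen 153.7
pos [519.2   7.2 180.8] jig [-56.4 -37.2] xyaw 89.7 grip 59.90933409927781 t 3.9 F [ 1.3  0.7 -0.7]
tool shift mm [-1.030e+01 -5.192e+02  2.000e-01] tool z [-0.  0. -1.] turn z None
```

```bash
python3 -m inch '0.7 0 .003 0 0 0 0;0.7 0 0 0 0 0 0;0.7 0 -.008 0 0 0 0;0.7 0 0 -.03 0 0 0;0.7 0 0 -.03 0 0 0;0 -.0345 -.0096 0 0 0 0;0 -.0345 -.0096 0 0 0 0;0 -.0345 -.0096 0 0 0 0;0 -.0345 -.0096 0 0 0 0;0 -.0345 -.0087 0 0 0 0;0 -.0345 -.0087 0 0 0 0;0 -.0345 -.0087 0 0 0 0'
python3 -m inch '0 -.0345 -.0087 0 0 0 0;0 0 0 0 0 0 6.7;0 0 0 0 0 0 6.6;0 0 0 0 0 0 0'
python3 -c "
from meas import *
a,_=bot.read_camera('top'); cv2.imwrite('pics/t4.png',cv2.resize(a[150:300,190:390],None,fx=4,fy=4))
L,R,e=rep(a,(240,200,365,250)); print(e)
n=np.array([e[1],-e[0]]); print('gap post',L@n-np.array([-78.5,72.2])@n-28.5)
go(j2w(R-45*e),183,np.degrees(np.arctan2(*(e[0]*EX+e[1]*EY)[::-1])))"
```

```text
time: 4.9
ee_pos: [447.2, -235.1, 240.6]
tool_rot: [-2.228, -2.214, -0.0]
contact_force: [0.2, -0.3, 0.6]
grip_width: -0.5
time: 5.23
ee_pos: [438.8, -268.9, 240.5]
tool_rot: [-2.475, -1.934, 0.0]
contact_force: [0.7, 0.2, 0.0]
grip_width: 0.2
theta 15.2 L [-50.9 -18.8] R [-119.2 -269.7] len seen 257.7
[0.26271741 0.96486794]
gap post 22.06126608193219
pos [ 439.  -268.4  240.5] jig [-143.3 -310.8] xyaw 76.4 grip 0.15086647784307378 t 5.2833 F [ 0.1  0.9 -0.2]
tool shift mm [ 0.9 12.6 57.5] tool z [-0.001  0.001 -1.   ] turn z 0.3
```

View pics/t4.png

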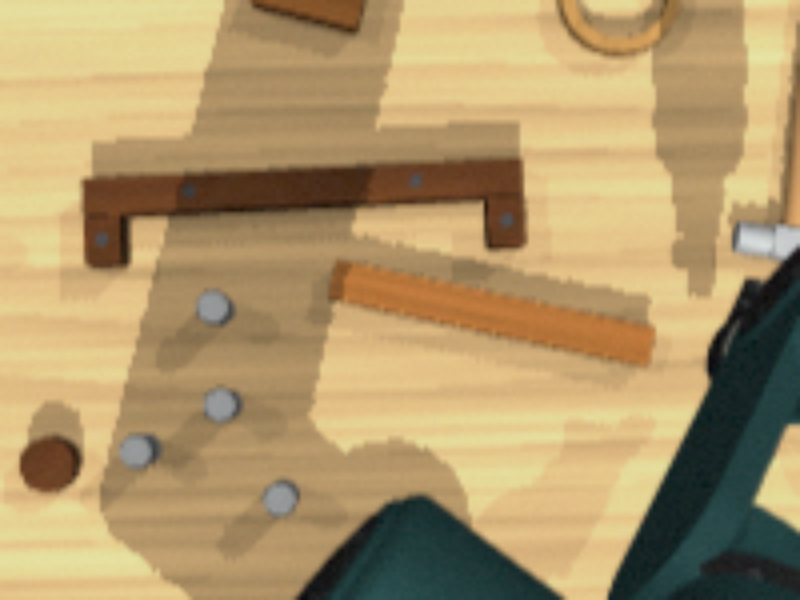

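The batten is now at about 15°, with its left end at crop (340,280) and a clear line behind the post at (214,307). The closed fingers are lined up beyond its right end at (655,345). I lower and push along its axis.

```bash
python3 -m inch '0 0 .0126 .03 0 0 0;0 0 0 .0275 0 0 0;0 0 0 0 0 0 0;0 .02 0 0 0 0 0;0 .012 0 0 0 0 0;0 .012 -.0004 0 0 0 0;0 .012 -.0004 0 0 0 0;0 .012 -.0004 0 0 0 0;0 .012 -.0004 0 0 0 0;0 .012 -.0004 0 0 0 0;0 .012 -.0004 0 0 0 0;0 0 0 0 0 0 0'
python3 -c "
from meas import *
a,_=bot.read_camera('top'); cv2.imwrite('pics/t5.png',cv2.resize(a[150:300,190:390],None,fx=4,fy=4))
go((0,0))"
```

```text
time: 6.28
ee_pos: [474.0, -167.3, 183.2]
tool_rot: [-2.467, -1.943, -0.0]
contact_force: [-1.2, 0.8, 0.3]
grip_width: -0.2
pos [ 474.  -168.2  183.1] jig [-105.9 -211.5] xyaw 76.5 grip 0.2703276758722837 t 6.3333 F [-0.5  1.  -0.9]
tool shift mm [  52.6 -500.2    0.6] tool z [-0.001  0.001 -1.   ] turn z None
```

View pics/t5.png

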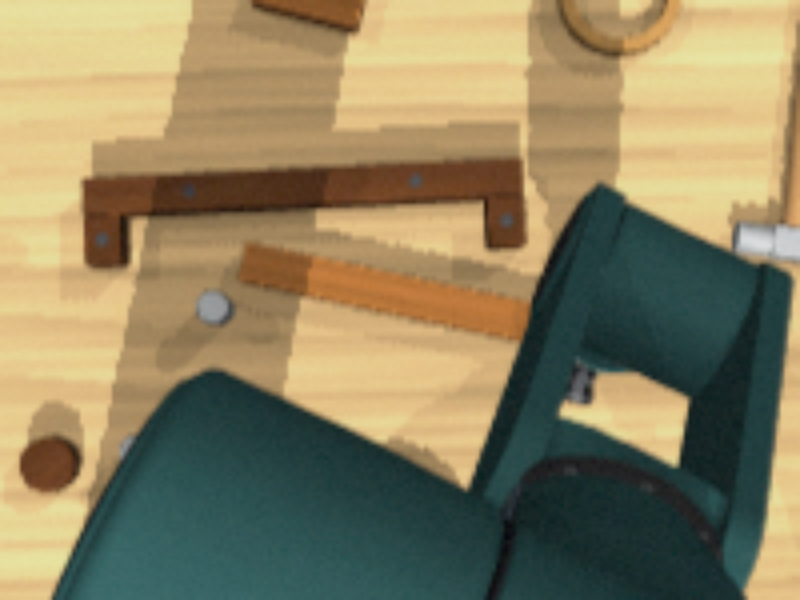

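```bash
python3 -c "
from meas import *
a,_=bot.read_camera('top')
L,R,e=rep(a,(240,205,320,250),'L')
n=np.array([e[1],-e[0]]); print('c',L@n,'gap post',L@n-np.array([-78.5,72.2])@n-28.5,'x at y=125',(L@n+125*e[0])/e[1])
"
```

```text
theta 12.4 L [-43.7  52.9] R [ -99.3 -201.1] len seen 226.1
c -53.97243554334977 gap post 9.661199228684048 x at y=125 -27.86425446994146
```

```bash
python3 -m inch '0 .012 -.0003 0 0 0 0;0 .012 -.0003 0 0 0 0;0 .012 -.0003 0 0 0 0;0 .012 -.0003 0 0 0 0;0 0 0 0 0 0 0;0 0 0 0 0 0 0'
python3 -c "
from meas import *
a,_=bot.read_camera('top'); cv2.imwrite('pics/t6.png',cv2.resize(a[150:300,190:390],None,fx=4,fy=4))
L,R,e=rep(a,(220,205,300,250),'L')
n=np.array([e[1],-e[0]]); print('c',L@n,'gap post',L@n-np.array([-78.5,72.2])@n-28.5,'x at y=125',(L@n+125*e[0])/e[1])
go((0,0))"
```

```text
time: 6.88
ee_pos: [484.2, -121.6, 183.1]
tool_rot: [-2.467, -1.944, 0.0]
contact_force: [-0.4, -0.2, 0.4]
grip_width: -0.0
theta 14.7 L [-29.5  99.2] R [ -95.3 -152.3] len seen 210.4
c -53.64267429178163 gap post 12.066960121943126 x at y=125 -22.764590694515903
pos [ 484.3 -122.2  183.1] jig [ -94.5 -165.7] xyaw 76.4 grip 0.19616944779715892 t 6.9333 F [-1.   0.8 -0.1]
tool shift mm [ 5.100e+00 -4.994e+02  2.000e-01] tool z [-0.  0. -1.] turn z None
```

View pics/t6.png

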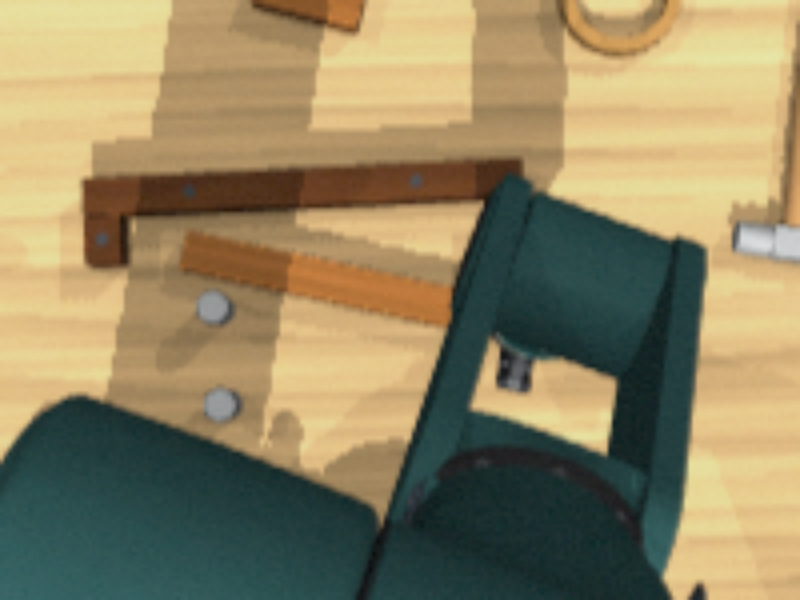

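The left end is behind the post now, at crop (190,255), and the gap is clear. About 30 mm more to go.

```bash
python3 -m inch '0 .01 -.0002 0 0 0 0;0 .01 -.0002 0 0 0 0;0 .009 -.0002 0 0 0 0;0 0 0 0 0 0 0;0 0 0 0 0 0 0'
python3 -c "
from meas import *
a,_=bot.read_camera('top'); cv2.imwrite('pics/t7.png',cv2.resize(a[150:300,190:390],None,fx=4,fy=4))
L,R,e=rep(a,(215,205,290,250),'L')
go((0,0))"
```

```text
time: 7.35
ee_pos: [490.6, -93.7, 183.2]
tool_rot: [-2.468, -1.943, -0.0]
contact_force: [-0.2, 0.6, 0.0]
grip_width: -0.1
theta 14.7 L [-23.2 125.9] R [ -89.4 -125.5] len seen 205.6
pos [490.5 -94.  183.2] jig [ -87.5 -137.7] xyaw 76.4 grip 0.13675346256460924 t 7.4 F [ 0.3  0.1 -0.1]
tool shift mm [-2.390e+01 -4.989e+02  1.000e-01] tool z [-0.  0. -1.] turn z None
```

View pics/t7.png

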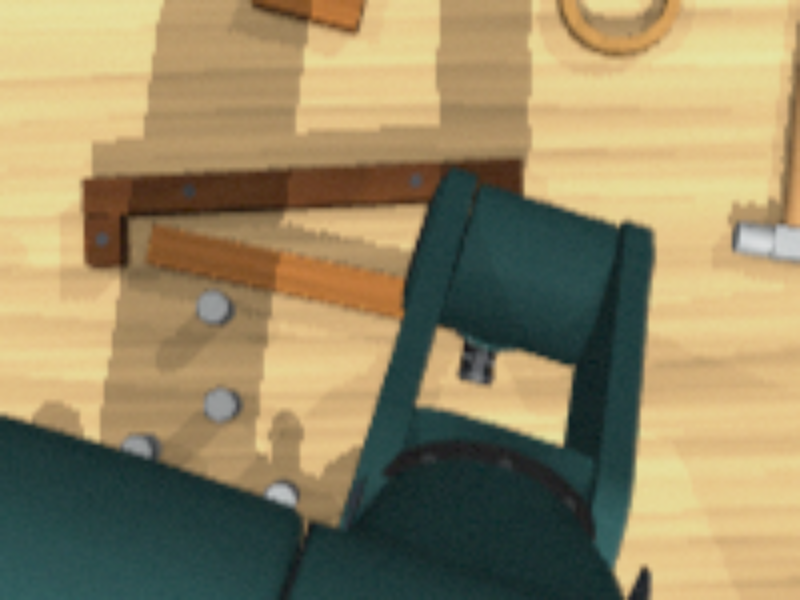

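The left end is fully in, at crop (150,245), short of the left stop, and the right end is still about 89 mm out. Next I go round to the front and push right of centre, so the right end swings in.

```bash
python3 -m inch '0 -.025 0 0 0 0 0;0 0 -.025 0 0 0 0;0 0 -.025 0 0 0 0;0 0 0 0 0 0 0;0 .032 -.0027 0 0 0 0;0 .032 -.0027 0 0 0 0;0 .032 -.0027 0 0 0 0;0 0 0 0 0 0 -5;0 0 0 0 0 0 -5;0 0 0 0 0 0 -5;0 0 0 0 0 0 0'
python3 -c "
from meas import *
go(j2w((-125,-55)),183,91.4)"
```

```text
time: 8.32
ee_pos: [451.1, -11.6, 183.3]
tool_rot: [2.191, 2.251, 0.0]
contact_force: [0.4, -0.1, 0.2]
grip_width: 0.1
pos [451.1 -11.6 183.3] jig [-124.9  -54.4] xyaw 91.6 grip 0.10564046808262052 t 8.3167 F [ 0.4 -0.1  0.2]
tool shift mm [-0.6 -0.1  0.3] tool z [ 0.  0. -1.] turn z 0.2
```

```bash
python3 -m inch '0 0 .012 0 0 0 0;0 0 .01 0 0 0 0;0 0 .01 0 0 0 0;0 0 .01 0 0 0 0;0 0 .01 0 0 0 0;0 0 0 0 0 0 0;0 0 0 0 0 0 0'
python3 -c "
from meas import *
a,_=bot.read_camera('top'); cv2.imwrite('pics/t8.png',cv2.resize(a[150:300,190:390],None,fx=4,fy=4))
go((0,0))"
```

```text
time: 8.9
ee_pos: [503.7, -10.6, 183.2]
tool_rot: [2.195, 2.247, 0.001]
contact_force: [0.6, -0.5, 0.2]
grip_width: 0.3
pos [502.9 -10.5 183.1] jig [-73.1 -54.5] xyaw 91.3 grip 0.23840635816298872 t 8.95 F [0.1 0.8 0.7]
tool shift mm [ 2.230e+01 -5.025e+02  1.000e-01] tool z [-0.  0. -1.] turn z None
```

View pics/t8.png

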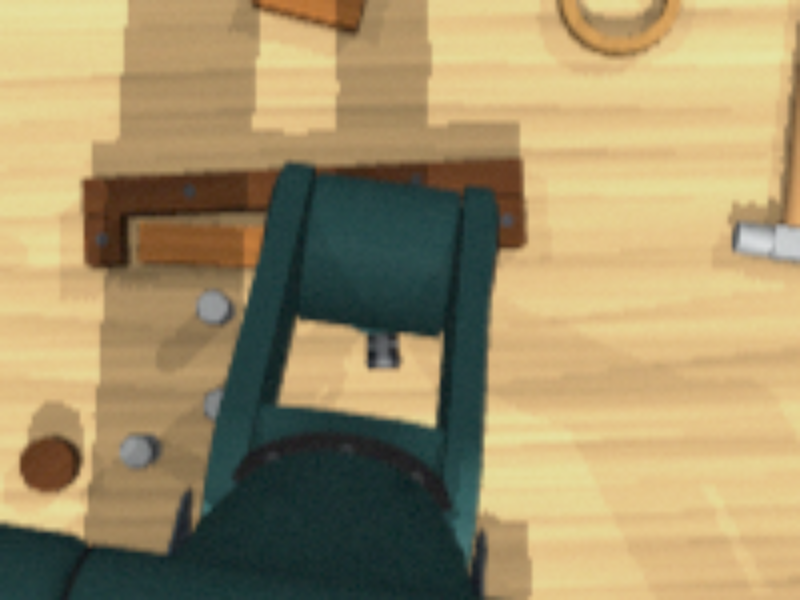

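```bash
python3 -m inch '0 0 .007 0 0 0 0;0 0 .007 0 0 0 0;0 0 0 0 0 0 0;0 0 0 0 0 0 0'
python3 -c "
from meas import *
go((0,0))
a,_=bot.read_camera('top'); b,_=bot.read_camera('side');cv2.imwrite('pics/t9.png',cv2.resize(np.hstack([a[170:270,200:340],b[170:270,190:330]]),(800,286),interpolation=cv2.INTER_CUBIC))
rep(a,(200,205,255,225),'L')
"
```

```text
time: 9.28
ee_pos: [517.4, -10.2, 183.3]
tool_rot: [2.194, 2.247, 0.001]
contact_force: [-0.5, -0.6, -0.0]
grip_width: 0.3
pos [517.4 -10.2 183.3] jig [-58.6 -54.6] xyaw 91.4 grip 0.255111576213947 t 9.2833 F [-0.5 -0.6 -0. ]
tool shift mm [ 2.25e+01 -5.17e+02 -4.00e-01] tool z [ 0.001  0.    -1.   ] turn z None
theta 2.8 L [-22.1 135.9] R [ -34.9 -123.8] len seen 97.7
```

View pics/t9.png

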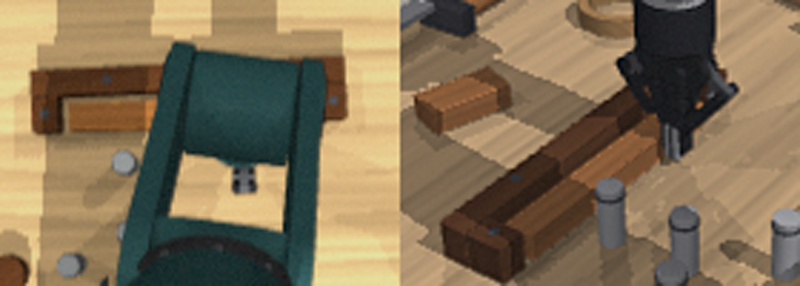

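```bash
python3 -m inch '0 0 .004 0 0 0 0;0 0 .004 0 0 0 0;0 0 .002 0 0 0 0;0 0 0 0 0 0 0'
python3 -m inch '0 0 .001 0 0 0 0;0 0 .001 0 0 0 0;0 0 0 0 0 0 0'

```

```text
time: 9.72
ee_pos: [527.4, -10.0, 183.3]
tool_rot: [2.195, 2.247, 0.001]
contact_force: [0.5, 1.2, 0.3]
grip_width: -0.4
time: 9.97
ee_pos: [528.2, -9.9, 183.1]
tool_rot: [-2.194, -2.247, 0.002]
contact_force: [-3.0, -0.3, 2.2]
grip_width: 0.0
```

```bash
python3 -m inch '0 0 .001 0 0 0 0;0 0 0 0 0 0 0;0 0 0 0 0 0 0'
python3 -m inch '0 0 -.02 0 0 0 0;0 0 -.01 0 0 0 0;0 .03 0 0 0 0 0;0 .03 0 0 0 0 0;0 .02 0 0 0 0 0;0 0 0 0 0 0 0'
python3 -m inch '0 0 .014 0 0 0 0;0 0 .007 0 0 0 0;0 0 .004 0 0 0 0;0 0 .002 0 0 0 0;0 0 .002 0 0 0 0;0 0 0 0 0 0 0'
python3 -c "
from meas import *
go((0,0))"
```

```text
time: 10.22
ee_pos: [529.0, -9.6, 183.1]
tool_rot: [-2.194, -2.246, 0.001]
contact_force: [-4.7, 0.3, 2.7]
grip_width: -0.3
time: 10.72
ee_pos: [498.1, 72.0, 183.4]
tool_rot: [2.192, 2.249, 0.003]
contact_force: [-0.2, -0.5, 0.0]
grip_width: -0.1
time: 11.22
ee_pos: [526.6, 69.7, 183.1]
tool_rot: [-2.195, -2.246, 0.001]
contact_force: [-0.4, -0.3, 0.3]
grip_width: -0.3
pos [526.6  69.7 183.1] jig [-47.5  25. ] xyaw 91.3 grip -0.2855022806774221 t 11.2167 F [-0.4 -0.3  0.3]
tool shift mm [-5.750e+01 -5.281e+02  5.000e-01] tool z [-0.001  0.    -1.   ] turn z None
```

```bash
python3 -m inch '0 0 .001 0 0 0 0;0 0 .001 0 0 0 0;0 0 0 0 0 0 0'
python3 -m inch '0 0 .001 0 0 0 0;0 0 0 0 0 0 0;0 0 0 0 0 0 0'
```

```text
time: 11.47
ee_pos: [528.5, 70.0, 183.1]
tool_rot: [-2.195, -2.247, 0.001]
contact_force: [-1.9, -0.2, 0.7]
grip_width: 0.1
time: 11.72
ee_pos: [528.8, 70.0, 183.0]
tool_rot: [-2.193, -2.247, 0.003]
contact_force: [-4.8, -1.2, 3.1]
grip_width: -0.3
```

Both spots now press against the fence at about 5 N. I back off and move the arm away to look.

```bash
python3 -m inch '0 0 -.02 0 0 0 0;0 0 -.02 0 0 0 0;0 0 0 -.04 0 0 0;0 0 0 -.04 0 0 0;0 -.04 0 0 0 0 0;0 -.04 0 0 0 0 0;0 -.04 0 0 0 0 0;0 -.04 0 0 0 0 0;0 -.04 0 0 0 0 0;0 -.04 0 0 0 0 0;0 -.04 0 0 0 0 0;0 0 0 0 0 0 0'
python3 -c "
from meas import *
a,_=bot.read_camera('top'); b,_=bot.read_camera('side');cv2.imwrite('pics/t10.png',cv2.resize(np.vstack([a[170:270,190:390],b[170:270,170:370]]),(800,600+200),interpolation=cv2.INTER_CUBIC)[:, :][:800])
cv2.imwrite('pics/t10.png',cv2.resize(cv2.imread('pics/t10.png'),(600,600)))
rep(a,(200,200,340,222),'L');rep(a,(200,200,340,222),'R')
go((0,0))
"
```

```text
time: 12.72
ee_pos: [498.6, -218.0, 264.2]
tool_rot: [2.193, 2.237, 0.0]
contact_force: [0.4, -1.0, 0.5]
grip_width: 0.2
theta 1.7 L [ -9.4 176.9] R [-17. -83.] len seen 299.2
theta 1.7 L [-10.6 137.7] R [ -18.2 -122.2] len seen 299.2
pos [ 497.1 -212.7  263.4] jig [ -83.9 -256.6] xyaw 91.2 grip 0.09168011861428739 t 12.8167 F [ 0.9  0.7 -0.7]
tool shift mm [ 222.8 -492.7   -1.3] tool z [ 0.002 -0.001 -1.   ] turn z None
```

View pics/t10.png

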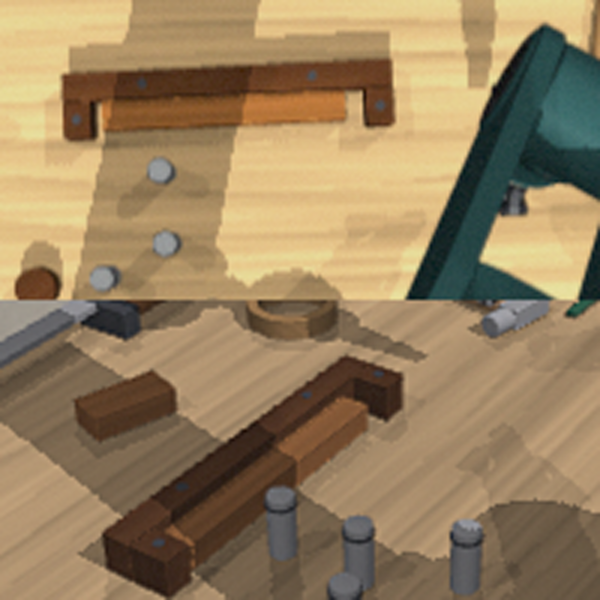

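```bash
python3 -c "
from meas import *
a,_=bot.read_camera('top'); hsv=cv2.cvtColor(a,cv2.COLOR_BGR2HSV)
cv2.imwrite('pics/t11.png',cv2.resize(a[185:220,205:330],None,fx=6.4,fy=6.4,interpolation=cv2.INTER_CUBIC))
m=cv2.inRange(hsv,(8,150,95),(18,255,255))
pts=[]
for x in range(228,303):
  r=np.nonzero(m[200:222,x])[0]+200
  if len(r): pts.append((x,r.max()+.5))
for z in (28,0):
  w=np.array([w2j(p) for p in pix2plane('top',pts,z)]); p=np.polyfit(w[:,1],w[:,0],1); print('front edge z',z,'slope rad',p[0],'x at 0',p[1],'res',np.std(w[:,0]-np.polyval(p,w[:,1])))
row=hsv[208,215:320]; print(row[:,2]); print(hsv[208,215:320,1])
for u in (224,304.5): print(w2j(pix2plane('top',(u,208),28)[0]))
"
```

```text
front edge z 28 slope rad 0.002849579941089039 x at 0 -31.499598786128356 res 0.9923428930095802
front edge z 0 slope rad 0.0028495799410890063 x at 0 -28.91109559553463 res 1.015022417143592
[ 89  96  97  97  94  47  54 134 217 197 189 161 136 136 134 136 136 134
 131 132 133 133 131 135 134 134 136 136 133 135 132 132 129 134 133 130
 129 129 133 127 127 132 129 123 122 124 125 127 127 127 125 128 132 131
 132 163 181 180 179 181 181 179 182 184 181 180 181 181 180 181 179 181
 181 180 180 183 183 183 182 182 181 183 183 180 184 185 185 183 187 185
 166 204 206 205 205 208  84  78  99  96  95  99  95  97 101]
[ 46  98 174 160 165 163 123 110 113 175 170 169 171 171 173 171 174 171
 175 189 180 184 162 166 175 173 169 180 173 174 178 174 176 169 174 173
 184 182 171 177 177 174 174 176 188 185 175 171 177 173 175 175 174 177
 176 174 176 174 184 179 179 175 177 175 175 174 178 178 173 175 177 180
 178 174 176 173 174 177 171 177 178 174 174 177 175 176 176 184 173 170
 127 109 109 108 106 109 134 177 165 181 172 165 177 166 169]
[-14.13905667 134.50874873]
[ -26.79158796 -122.05688506]
```

View pics/t11.png

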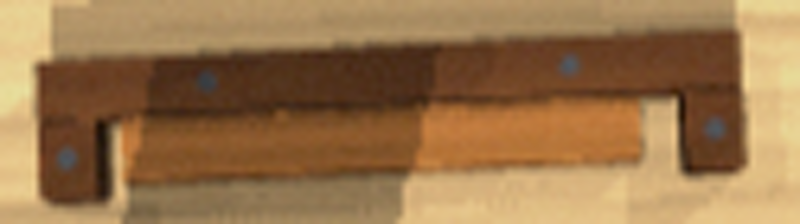

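The batten lies flush: its front edge is at -31.5 mm (ideal -32), the slope is 0.003 rad and the centre y is about +6 mm. I'm handing the job in.

```bash
python3 -c "
from bench import bot
print(bot.sign_off(), bot.get_state()['time'])"
```

```text
the job is handed in; nothing more can be done
the job is handed in; nothing more can be done
```

The batten is home in the jig, lying between the two stops and flat against the fence. I handed the job in at about 13 s of the 54 s allowed; `sign_off` gives no verdict.

**What I did:** I pushed the left end inwards, with the fingers straddling the batten but never gripping it, until it lay at about 15°. Then I pushed along its length from the right end with closed fingers, until the left end was behind the post and the right end was still about 89 mm out. Finally I swung the right end in past its stop and pressed the batten against the fence at two spots, at about 5 N each.

**Last checks (top camera):**
- **Against the fence:** the front edge is 31.5 mm out from the fence (32 mm is ideal for the 32 mm wide batten) and 0.003 rad from parallel.
- **Mid-bay:** the centre is about 6 mm left of the middle, within the 20 mm allowed.
- **Other things on the bench:** I saw nothing moved in the views, but I did not measure the bystanders' positions again.

**One check disagreed:** the first automatic batten fit at the end gave 1.7° because it took in dark jig pixels. I discarded it and used the front edge instead.

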